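# Show where the stray checker belongs

## Task

Show the apprentice where the stray checker goes, by pointing only: with the fingertips straight above it, point at the tortoiseshell checker left lying on top of the ash case, about 20 mm over its middle, and stay there for a good two seconds; then point in the same way at the middle of the one empty green-lined pocket in the half-open drawer, stay there for a good two seconds, and finish still pointing at it. Lift clear in between, so that you do not point at any of the checkers in the drawer or at a brass corner on the way, and touch, shift or pick up nothing.

Things in the scene. Friction and masses are not known exactly. Their poses are not given: they have to be found in the camera images.
- case: low ash bench-top case, 200 mm deep (x) by 440 mm wide (y) by 48 mm high, fixed; its open front faces the robot. Origin under its centre; x points away from the robot, from front to back. The top board lies at 48 mm; the stray checker, the brass corners, the dice cup and the plane stand on it
- drawer: loose sliding drawer, 290 mm wide, 30 mm high, 85 to 115 mm open towards the robot, with a turned wooden pull. Origin under the middle of its front's outer face; x points into the case, y along the front. Behind the 12 mm front board a row of five 46 mm square pockets, 50 mm apart along y, centres at x = 35 mm; floors at 14 mm, walls between up to 24 mm. Four hold a checker, one is empty
- stray_checker: the stray checker: tortoiseshell-coloured (dark brown with amber flecks) wooden checker, a disc 37 mm across and 10 mm thick, lying flat; origin at the centre of its underside, on top of the case
- pocket_liner: round green liner, 39 mm across and 3 mm thick, seen lying in the empty pocket of the drawer; origin at the centre of its underside, 14 mm above the table. Its middle is the place to point at; the drawer's front board beside it rises 13 mm above its upper face
- kept_checker1: one of the four checkers in the drawer: tortoiseshell-coloured (dark brown with amber flecks) wooden checker, a disc 37 mm across and 10 mm thick, lying flat; origin at the centre of its underside
- kept_checker2: one of the four checkers in the drawer: tortoiseshell-coloured (dark brown with amber flecks) wooden checker, a disc 37 mm across and 10 mm thick, lying flat; origin at the centre of its underside
- kept_checker3: one of the four checkers in the drawer: tortoiseshell-coloured (dark brown with amber flecks) wooden checker, a disc 37 mm across and 10 mm thick, lying flat; origin at the centre of its underside
- kept_checker4: one of the four checkers in the drawer: tortoiseshell-coloured (dark brown with amber flecks) wooden checker, a disc 37 mm across and 10 mm thick, lying flat; origin at the centre of its underside
- brass_corner1: brass corner protector on top of the case: a plate 36 mm square with two upright walls, 18 mm high; origin at the centre of its underside
- brass_corner2: brass corner protector on top of the case: a plate 36 mm square with two upright walls, 18 mm high; origin at the centre of its underside
- dice_cup: olive wood dice cup, upright and open, 72 mm across its rim, 85 mm high, standing on the back half of the case; origin at the centre of its underside
- block_plane: small steel block plane, 140 mm long (its x), 44 mm wide, 45 mm high, on the back half of the case; origin at the centre of its underside

How it is judged:
On the way, in this order (a step that is already met when the one before it is completed fails the run):
1. the fingertips dwell just above the middle of the stray checker (horizontal distance between the grasp point and stray_checker below 0.018 m and z of the grasp point in the frame of stray_checker between 0.03 and 0.075 m), for 1.5 s.
2. the fingertips dwell just above the middle of the empty pocket (horizontal distance between the grasp point and pocket_liner below 0.018 m and z of the grasp point in the frame of pocket_liner between 0.024 and 0.075 m), for 1.5 s.
At the end, for the whole second after the job is handed in: The hand still points at the empty pocket: the grasp point (19 mm behind the shut fingertips) within 18 mm sideways of the liner's middle and 24 to 75 mm above its underside. Checkers, drawer, liner, brass corners, cup and plane are all within 4 mm of where they started (all of step 2 and distance of each of stray_checker, drawer, pocket_liner, kept_checker1, kept_checker2, kept_checker3, kept_checker4, brass_corner1, brass_corner2, dice_cup, block_plane from where it was at the start of the episode below 0.004 m); the robot touches nothing.
It fails at once if the robot touches something (contact force between any of the fingers, the arm and anything else above 0.3 N).
It fails at once if something is shifted or lifted by more than 4 mm (distance of any of stray_checker, drawer, pocket_liner, kept_checker1, kept_checker2, kept_checker3, kept_checker4, brass_corner1, brass_corner2, dice_cup, block_plane from where it was at the start of the episode above 0.004 m).
It fails at once if the hand points at another checker or a brass corner (within 15 mm sideways of its middle, the grasp point less than 60 mm above its underside) ((horizontal distance between the grasp point and kept_checker1 below 0.015 m and z of the grasp point in the frame of kept_checker1 between 0 and 0.06 m) or (horizontal distance between the grasp point and kept_checker2 below 0.015 m and z of the grasp point in the frame of kept_checker2 between 0 and 0.06 m) or (horizontal distance between the grasp point and kept_checker3 below 0.015 m and z of the grasp point in the frame of kept_checker3 between 0 and 0.06 m) or (horizontal distance between the grasp point and kept_checker4 below 0.015 m and z of the grasp point in the frame of kept_checker4 between 0 and 0.06 m) or (horizontal distance between the grasp point and brass_corner1 below 0.015 m and z of the grasp point in the frame of brass_corner1 between 0 and 0.06 m) or (horizontal distance between the grasp point and brass_corner2 below 0.015 m and z of the grasp point in the frame of brass_corner2 between 0 and 0.06 m)).
It also fails if it takes over 38 s, if anything falls off the work surface, if the arm or the gripper's body presses on something with over 40 N, if the wrist force passes 120 N, or if a joint passes its speed limit or range.

## Robot

A 6-joint arm with a two-finger parallel gripper is mounted at the origin on the work surface. World frame = base frame: x ahead of the robot, y to its left, z up, the work surface at z = 0. Lengths are in m, angles in rad, forces in N, time in s.
With the tool pointing down it reaches from about 0.35 to 0.85 m from the base axis. Payload 8.1 kg.
Tool frame: the origin (TCP) lies at the very end of the fingers, on their centre line; the grasp point (between the pads) lies 19 mm behind it; z points along the fingers, y is the direction in which the jaws open and shut (so a half turn about z gives the same grasp; the last joint's range is limited). The gripper opens to 93 mm and grips with 3 to 60 N. Pads are 15 mm wide; open, the fingers measure 128 mm over their backs; the gripper's body (75 mm by 188 mm) begins 65 mm behind the grasp point.
Start: joints at [1.178, 0.13, 1.488, -0, 1.523, -0.085], TCP at [0.182, 0.572, 0.219] pointing down, gripper open.
Joint ranges: [-2.96, 2.96], [-0.89, 2.26], [0.02, 2.5], [-1.34, 4.48], [0, 2.73], [-2.66, 2.66]. Speed limits (rad/s): [2.39, 2.39, 2.79, 3.14, 3.14, 3.14].

## Interface

Orientations are given as a rotation vector (axis times angle).
In Python, from plant import robot gives the robot as it stands.
- The arm moves only by the tool jog_arm, never from a script. Its argument "commands" is a list of rows, each a list of 3 entries, a list of its own where there are three numbers: the shift along the world's x, y, z scaled (see below), then the turn, a rotation vector about the world's x, y, z scaled (see below), then the closure, from -1 (fully open) to 1 (shut), so that 0 is half open. In form: [[[tx, ty, tz], [ax, ay, az], hand], ...]. A call has 1 to 10 rows; each row is the pose to reach, as a shift and turn from the pose measured when the call began, turning the shorter way round; what a row does not reach only later rows make up. The controller multiplies each number of a shift by 0.6 m and each number of a turn by 2 pi rad. A row lasts 1/8 s, in which the tool goes at most 62.5 mm and 10.7 degrees, less where a joint would pass 70% of its speed; a pose out of reach is approached as far as the arm can. A call with a number of a shift or a turn outside -1 to 1 is refused whole. A call with a gripper value outside its range is refused whole. The fingers move at their own pace and stop on an object; "newtons" is the grip in N (left out, the last holds). Time passes only in rows, so rows that repeat a pose let the fingers close. It gives the time, the measured TCP pose, the force and the opening at its end, in the units of the state.
- robot.read_state(): the state, without advancing time (a new reading comes with each control period).
- robot.read_camera(name): name is "side" or "top" or "wrist"; returns a dict with "pixels" (420x560x3 uint8, red, green, blue), "fovy" (degrees; the focal length in pixels is half the picture's height over the tangent of half this angle, whatever the lens; pixels are square), "cx", "cy" (the principal point, pixels), "distortion" ([k1, k2, p1, p2, k3] as OpenCV has them; the pictures are not rectified), "rvec" (rotation vector, rad) and "tvec" (3), from world to camera coordinates, as OpenCV has them; the wrist camera has in their place "tool_from_camera" (4x4, takes a point from camera to tool coordinates, whose origin is the TCP and whose axes are the flange's). Camera axes: x right, y down, z forward; pixel columns grow to the right and rows downward; lengths in m; the calibration is good to about 2 mm. A picture is of the moment at which its call begins: read the wrist's pose just before it. There is no depth.
- robot.close_job(): hands the job in, once; it reports no verdict.
Trained networks look in the newest picture that a camera, given by its name, has taken for a name from the list of things; names that differ only in an ending like _2 or _b are one class to them, and where a whole thing is asked for, a point or a joint stands for the part that bears it (a point fixed in the world has none). Each returns a list of dicts, best first, with "p" (0 to 1); they miss things now and then, are a little off and sometimes report something else, mostly with a low value. They report only what shows in the picture. A call takes as long as a camera call.
- robot.trace(camera, name): "pixels" (420x560 bool, what is visible of it) and "uv" ([column, row] in pixels, amid what is visible of it).
The state is a dict: "t": time; "q": joint angles; "dq": joint speeds; "joint_torque": joint torques, N m; "tool_pos": TCP position; "orientation": TCP orientation; "force": force on the tool from outside, world axes, zero at the start; "wrist_torque": the same for the moment, N m; "opening": finger opening in m.
Only numpy, scipy, OpenCV 4.12 (cv2) and the standard library are available. Lean on these libraries where they do the work, as an engineer would, in place of code of your own. Each camera call takes 0.05 s, during which the arm holds its last target.

## Working session

There is one attempt and no reset: what is moved stays moved. The work goes in short steps, Python scripts to look and compute and a tool call to move; the robot and the scene stay as the last step left them, time stands still between calls to the robot, and variables do not carry over. Pictures are saved under pics/ and viewed, and the job is handed in when it is done.

Besides the shell and the picture viewer there is one more tool, called after "Request:" as name([rows], argument=value, ...), one row to a line, values as JSON. jog_arm: Moves the arm, as the interface text tells. Shifts and turns lie within -1 to 1; 1 stands for 0.6 m of shift or 2 pi rad of turn. Its arguments: {"type":"object","properties":{"commands":{"type":"array"},"newtons":{"type":"number"}},"required":["commands"]}

```bash
mkdir -p pics; cat > h.py <<'E'
import numpy as np, cv2
from plant import robot
def save(n,im): cv2.imwrite('pics/'+n+'.png',cv2.cvtColor(im,cv2.COLOR_RGB2BGR))
def K(c):
    f=c['pixels'].shape[0]/2/np.tan(np.radians(c['fovy'])/2)
    return np.array([[f,0,c['cx']],[0,f,c['cy']],[0,0,1.]])
def RT(c,s=None):
    if 'rvec' in c:
        return cv2.Rodrigues(np.array(c['rvec'],float))[0],np.array(c['tvec'],float).ravel()
    T=np.eye(4);T[:3,:3]=cv2.Rodrigues(np.array(s['orientation'],float))[0];T[:3,3]=s['tool_pos']
    M=np.linalg.inv(T@np.array(c['tool_from_camera']));return M[:3,:3],M[:3,3]
def ray(c,uv,s=None):
    R,t=RT(c,s)
    n=cv2.undistortPoints(np.array([[uv]],float),K(c),np.array(c['distortion'],float)).ravel()
    d=R.T@np.array([n[0],n[1],1]);return -R.T@t,d/np.linalg.norm(d)
def plane(c,uv,z,s=None):
    o,d=ray(c,uv,s);return o+d*(z-o[2])/d[2]
def tri(rs):
    A=0;b=0
    for o,d in rs:
        P=np.eye(3)-np.outer(d,d);A=A+P;b=b+P@o
    x=np.linalg.solve(A,b);return x,[np.linalg.norm((np.eye(3)-np.outer(d,d))@(x-o)) for o,d in rs]
def proj(c,p,s=None):
    R,t=RT(c,s);return cv2.projectPoints(np.array(p,float).reshape(-1,1,3),cv2.Rodrigues(R)[0],t,K(c),np.array(c['distortion'],float))[0].reshape(-1,2)
E
python3 - <<'E'
from h import *
np.set_printoptions(precision=4,suppress=True)
s=robot.read_state();print(s)
for n in('top','side','wrist'):
    c=robot.read_camera(n);save(n+'0',c['pixels']);print(n,c['fovy'],c['distortion'])
    o,d=ray(c,(280,210),s);print(o,d)
    for k in('stray_checker','pocket_liner','kept_checker1','brass_corner1'):
        for r in robot.trace(n,k): print(k,round(r['p'],2),np.round(r['uv'],1),r['pixels'].sum(), plane(c,r['uv'],{'s':.058,'p':.017,'k':.024,'b':.05}[k[0]],s))
E
```

```text
{'t': 0.0, 'q': array([ 1.1776,  0.1311,  1.4893, -0.    ,  1.523 , -0.0854]), 'dq': array([-0.0008,  0.0007, -0.    ,  0.0005,  0.0025, -0.0003]), 'joint_torque': array([  0.0003, -55.9838, -49.1771,   0.0769,   0.0356,  -0.0002]), 'tool_pos': array([0.1815, 0.5713, 0.2176]), 'orientation': array([-0.4815, -3.104 ,  0.0028]), 'force': array([-0.4988, -0.3767,  0.4559]), 'wrist_torque': array([-0.0309, -0.0186,  0.0096]), 'opening': 0.09320758140002604}
top 42.27789160458892 [-0.1292  0.      0.      0.      0.    ]
[0.4995 0.0329 0.9434] [ 0.1413  0.0289 -0.9895]
stray_checker 0.8 [190.5 200.7] 412 [0.64  0.208 0.058]
stray_checker 0.58 [305.  270.9] 365 [0.5266 0.0168 0.058 ]
pocket_liner 0.85 [333.1 271.9] 401 [ 0.5266 -0.0316  0.017 ]
kept_checker1 0.94 [307.8 272.3] 361 [0.5253 0.0115 0.024 ]
kept_checker1 0.86 [216.1 264.1] 360 [0.537  0.1668 0.024 ]
kept_checker1 0.63 [275.6 268.7] 366 [0.5307 0.0658 0.024 ]
brass_corner1 0.75 [276.1 207.4] 496 [0.6314 0.0656 0.05  ]
brass_corner1 0.71 [363.  206.1] 522 [ 0.635 -0.079  0.05 ]
side 47.22947354078471 [-0.064  0.     0.     0.     0.   ]
[0.5248 0.4977 0.6671] [ 0.1381 -0.581  -0.8021]
stray_checker 0.8 [244.8 301.2] 561 [0.6385 0.2218 0.058 ]
pocket_liner 0.73 [350.6 196.3] 327 [ 0.5258 -0.0326  0.017 ]
pocket_liner 0.57 [246.4 298.3] 558 [0.6452 0.1981 0.017 ]
kept_checker1 0.93 [341.2 242.9] 378 [0.5252 0.0707 0.024 ]
kept_checker1 0.89 [318.1 299.3] 499 [0.5413 0.1767 0.024 ]
kept_checker1 0.81 [331.1 265.3] 434 [0.5333 0.1151 0.024 ]
kept_checker1 0.6 [345.2 217.1] 325 [0.5275 0.0189 0.024 ]
brass_corner1 0.62 [298.1 152.3] 503 [ 0.6312 -0.0802  0.05  ]
brass_corner1 0.56 [279.9 217. ] 441 [0.6279 0.0641 0.05  ]
wrist 58.816515896163736 [-0.0342  0.      0.      0.      0.    ]
[0.1198 0.5916 0.3846] [ 0.2385 -0.0652 -0.969 ]
```

View pics/top0.png

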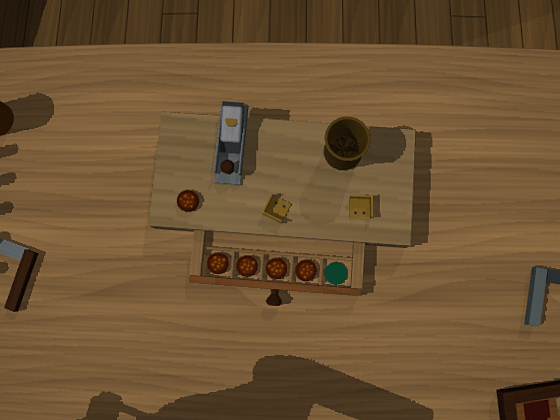

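View pics/side0.png

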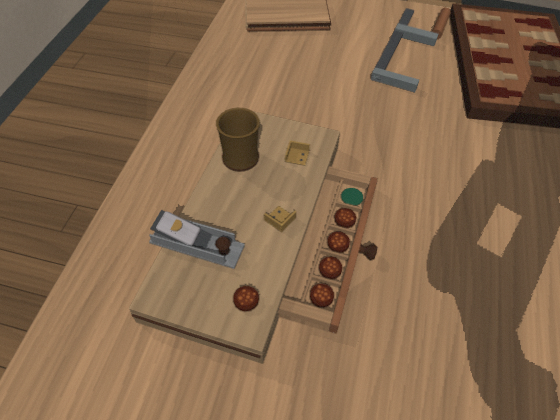

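```bash
python3 - <<'E'
from h import *
np.set_printoptions(precision=4,suppress=True)
a=robot.read_camera('top');b=robot.read_camera('side')
for n,u,v in [('stray',(190.5,200.7),(244.8,301.2)),('liner',(333.1,271.9),(350.6,196.3)),('k1',(307.8,272.3),(345.2,217.1)),('k2',(275.6,268.7),(341.2,242.9)),('k4',(216.1,264.1),(318.1,299.3)),('b1',(276.1,207.4),(279.9,217)),('b2',(363,206.1),(298.1,152.3))]:
    print(n,*tri([ray(a,u),ray(b,v)]))
for n,c in(('top',a),('side',b)):
    x0,y0,x1,y1={'top':(160,150,400,310),'side':(210,120,400,340)}[n]
    save(n+'z',cv2.resize(c['pixels'][y0:y1,x0:x1],None,fx=2.7,fy=2.7,interpolation=cv2.INTER_CUBIC))
E
```

```text
stray [0.6429 0.2121 0.0368] [np.float64(0.00045225182771343125), np.float64(0.0004522518277136143)]
liner [ 0.5262 -0.0315  0.0184] [np.float64(0.0004139309581981777), np.float64(0.0004139309581984426)]
k1 [0.5266 0.0112 0.0136] [np.float64(0.0009526820461328105), np.float64(0.0009526820461329924)]
k2 [0.5281 0.0662 0.0174] [np.float64(0.0028516881304935225), np.float64(0.0028516881304936044)]
k4 [0.5396 0.169  0.0086] [np.float64(0.002014957428189322), np.float64(0.0020149574281890844)]
b1 [0.6293 0.0654 0.0521] [np.float64(0.0017498100415656054), np.float64(0.0017498100415658726)]
b2 [ 0.6328 -0.0788  0.0517] [np.float64(0.001919629776786806), np.float64(0.0019196297767869247)]
```

The top view shows the stray checker near (188,201), the brass corners near (277,208) and (360,207), and the empty green liner near (336,272). In the side view the stray is near (246,298) and the liner near (352,197). The traced centres are a few pixels off, so I'll redo them by colour.

```bash
cat > seg.py <<'E'
from h import *
def blobs(c,kind,roi=None):
    h=cv2.cvtColor(c['pixels'],cv2.COLOR_RGB2HSV).astype(int);H,S,V=h[...,0],h[...,1],h[...,2]
    if kind=='g': m=(H>65)&(H<95)&(S>120)&(V>30)
    else: m=((H<14)|(H>172))&(S>185)&(V>40)
    m=m.astype(np.uint8)
    if kind!='g': m=cv2.morphologyEx(m,cv2.MORPH_CLOSE,np.ones((3,3)))
    out=[]
    for k in cv2.findContours(m,cv2.RETR_EXTERNAL,cv2.CHAIN_APPROX_NONE)[0]:
        if cv2.contourArea(k)>150 and len(k)>5:
            k=cv2.convexHull(k); M=cv2.moments(k);e=cv2.fitEllipse(k)
            out.append(((M['m10']/M['m00'],M['m01']/M['m00']),e[1],cv2.contourArea(k)))
    return out
E
python3 - <<'E'
from seg import *
np.set_printoptions(precision=4,suppress=True)
for n in('top','side'):
    c=robot.read_camera(n)
    for k in 'gr':
        for u,ax,a in blobs(c,k):
            print(n,k,np.round(u,1),np.round(ax,1),a,*[plane(c,u,z) for z in((.017,) if k=='g' else (.022,.056))])
E
```

```text
top g [335.5 272.7] [21.5 22.1] 361.0 [ 0.5253 -0.0357  0.017 ]
top r [531.1 402.9] [39.5 64.7] 1535.5 [ 0.3059 -0.3689  0.022 ] [ 0.313 -0.354  0.056]
top r [305.5 270. ] [20.6 21. ] 331.5 [0.5292 0.0153 0.022 ] [0.5281 0.0159 0.056 ]
top r [276. 268.] [20.7 21. ] 328.0 [0.5319 0.0652 0.022 ] [0.5307 0.064  0.056 ]
top r [246.4 265.6] [20.6 21.1] 326.0 [0.5353 0.1155 0.022 ] [0.534  0.1125 0.056 ]
top r [217.  262.7] [20.2 21. ] 323.5 [0.5394 0.1657 0.022 ] [0.538  0.1608 0.056 ]
top r [ 19.  279.9] [10.9 77.2] 570.5 [0.5017 0.5178 0.022 ] [0.5017 0.4999 0.056 ]
top r [187.  200.1] [19.9 21.1] 321.0 [0.6467 0.2213 0.022 ] [0.6412 0.2144 0.056 ]
side g [351.8 196. ] [15.9 20.4] 244.5 [ 0.5238 -0.0337  0.017 ]
```

View pics/topz.png

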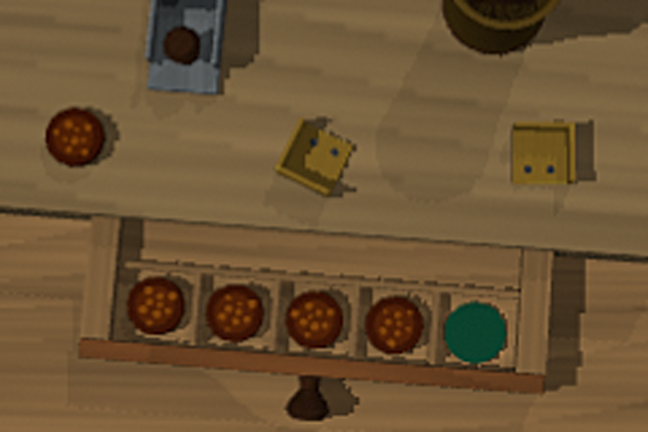

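View pics/sidez.png

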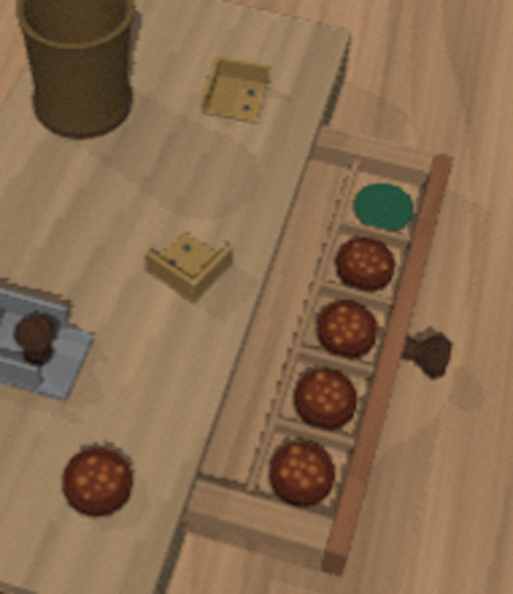

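```bash
python3 - <<'E'
from seg import *
np.set_printoptions(precision=4,suppress=True)
a=robot.read_camera('top');b=robot.read_camera('side')
print(tri([ray(a,(187,200.1)),ray(b,(246.3,297.4))]))
print(tri([ray(a,(335.5,272.7)),ray(b,(351.8,196))]))
print(plane(b,(246.3,297.4),.054),plane(a,(187,200.1),.056))
s=robot.read_state();p=s['tool_pos'];print((np.array([.641,.214,.2])-p)/.6, s['t'])
E
```

```text
(array([0.64  , 0.2144, 0.0553]), [np.float64(0.0013627094396574564), np.float64(0.0013627094396576644)])
(array([ 0.5246, -0.0358,  0.0145]), [np.float64(0.0007701756658393462), np.float64(0.0007701756658393575)])
[0.6389 0.2138 0.054 ] [0.6413 0.2143 0.056 ]
[ 0.7654 -0.5964 -0.0311] 1.05
```

Request:
jog_arm([
  [[0.1,-0.08,0],[0,0,0],1],
  [[0.19,-0.15,0],[0,0,0],1],
  [[0.27,-0.21,0],[0,0,0],1],
  [[0.35,-0.27,0],[0,0,0],1],
  [[0.43,-0.33,0],[0,0,0],1],
  [[0.5,-0.39,0],[0,0,0],1],
  [[0.58,-0.45,0],[0,0,0],1],
  [[0.66,-0.51,0],[0,0,0],1],
  [[0.72,-0.56,0],[0,0,0],1],
  [[0.764,-0.595,0],[0,0,0],1],
], newtons=5)

```text
t: 2.3
tool_pos: [0.6417, 0.2128, 0.2184]
orientation: [-0.484, -3.104, 0.0]
force: [1.1, 0.5, 0.6]
opening: 0.0009
```

```bash
python3 - <<'E'
from seg import *
np.set_printoptions(precision=4,suppress=True)
s=robot.read_state();c=robot.read_camera('wrist');save('w1',c['pixels'])
print(s['tool_pos'],proj(c,[(.64,.2143,.058)],s),ray(c,(280,210),s))
for k in 'rg':
  for u,ax,a in blobs(c,k): print(k,np.round(u,1),np.round(ax,1),a,plane(c,u,.058,s))
E
```

```text
[0.6417 0.2128 0.2184] [[276.22   187.6447]] (array([0.5799, 0.233 , 0.3854]), array([ 0.239 , -0.0642, -0.9689]))
r [275.1 187.6] [40.  40.2] 1244.5 [0.6397 0.2134 0.058 ]
r [ 45.9 134.8] [36.7 41.2] 1158.0 [0.5334 0.0365 0.058 ]
r [ 93.3 120.8] [37.6 41.2] 1191.0 [0.5356 0.0815 0.058 ]
r [142.4 107.8] [37.9 40.7] 1189.5 [0.5389 0.1265 0.058 ]
r [192.8  94.9] [38.3 40.3] 1182.5 [0.5423 0.1714 0.058 ]
g [  8.7 148.4] [33.4 40. ] 605.5 [ 0.5335 -0.0011  0.058 ]
```

View pics/w1.png

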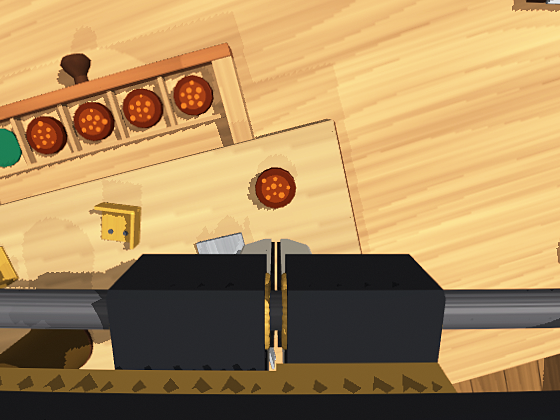

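The wrist view puts the stray at (275,188), within about 1 px of the prediction, so I'm lowering.

Request:
jog_arm([
  [[-0.003,0.002,-0.08],[0,0,0],1],
  [[-0.003,0.002,-0.14],[0,0,0],1],
  [[-0.003,0.002,-0.19],[0,0,0],1],
  [[-0.003,0.002,-0.22],[0,0,0],1],
  [[-0.003,0.002,-0.23],[0,0,0],1],
  [[-0.003,0.002,-0.23],[0,0,0],1],
  [[-0.003,0.002,-0.23],[0,0,0],1],
  [[-0.003,0.002,-0.23],[0,0,0],1],
  [[-0.003,0.002,-0.23],[0,0,0],1],
  [[-0.003,0.002,-0.23],[0,0,0],1],
])

```text
t: 3.6
tool_pos: [0.6422, 0.2111, 0.0803]
orientation: [0.487, 3.102, -0.002]
force: [0.5, -0.4, -0.9]
opening: 0.0006
```

Request:
jog_arm([
  [[0,0,0],[0,0,0],1],
  [[0,0,0],[0,0,0],1],
  [[0,0,0],[0,0,0],1],
  [[0,0,0],[0,0,0],1],
  [[0,0,0],[0,0,0],1],
  [[0,0,0],[0,0,0],1],
  [[0,0,0],[0,0,0],1],
  [[0,0,0],[0,0,0],1],
  [[0,0,0],[0,0,0],1],
  [[0,0,0],[0,0,0],1],
])

```text
t: 4.85
tool_pos: [0.6421, 0.2112, 0.0803]
orientation: [0.487, 3.102, -0.002]
force: [-0.4, 0.1, 0.6]
opening: 0.0007
```

```bash
python3 - <<'E'
from seg import *
s=robot.read_state();print(s['t'],s['tool_pos'])
c=robot.read_camera('side');save('s2',cv2.resize(c['pixels'][120:390,160:420],None,fx=2.2,fy=2.2))
E
```

```text
4.85 [0.64214712 0.21116362 0.0802563 ]
```

View pics/s2.png

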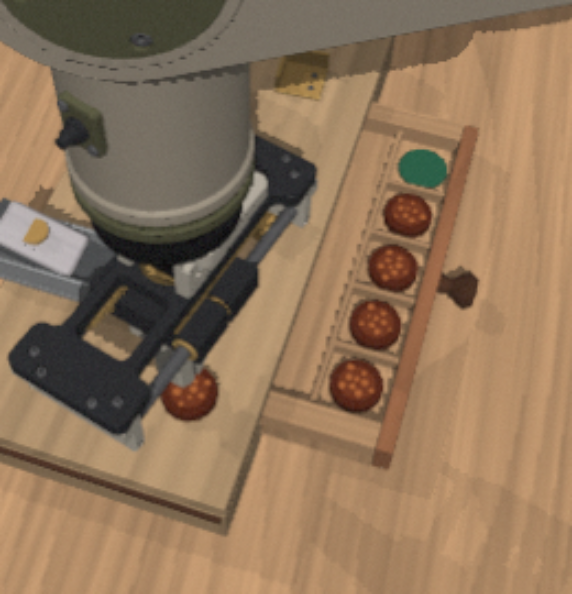

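The side view shows the shut tips just above the stray, with nothing shifted. There is a 3–4 mm sideways offset, so I'll trim it and dwell again.

Request:
jog_arm([
  [[-0.003,0.005,0],[0,0,0],1],
  [[-0.003,0.005,0],[0,0,0],1],
  [[-0.003,0.005,0],[0,0,0],1],
  [[-0.003,0.005,0],[0,0,0],1],
  [[-0.003,0.005,0],[0,0,0],1],
  [[-0.003,0.005,0],[0,0,0],1],
  [[-0.003,0.005,0],[0,0,0],1],
  [[-0.003,0.005,0],[0,0,0],1],
  [[-0.003,0.005,0],[0,0,0],1],
  [[-0.003,0.005,0],[0,0,0],1],
])

```text
t: 6.15
tool_pos: [0.6404, 0.2142, 0.0803]
orientation: [0.487, 3.102, -0.002]
force: [-0.3, -0.3, -0.1]
opening: 0.0005
```

Request:
jog_arm([
  [[0,0,0],[0,0,0],1],
  [[0,0,0],[0,0,0],1],
  [[0,0,0],[0,0,0],1],
  [[0,0,0],[0,0,0],1],
  [[0,0,0],[0,0,0],1],
  [[0,0,0],[0,0,0],1],
  [[0,0,0],[0,0,0],1],
  [[0,0,0],[0,0,0],1],
  [[0,0,0],[0,0,0],1],
  [[0,0,0],[0,0,0],1],
])

```text
t: 7.4
tool_pos: [0.6403, 0.2142, 0.0803]
orientation: [0.487, 3.102, -0.002]
force: [0.0, 0.1, -0.4]
opening: 0.0003
```

Request:
jog_arm([
  [[0,0,0.08],[0,0,0],1],
  [[0,0,0.16],[0,0,0],1],
  [[0,0,0.22],[0,0,0],1],
  [[0,0,0.23],[0,0,0],1],
  [[0,0,0.23],[0,0,0],1],
])

```text
t: 8.02
tool_pos: [0.6403, 0.2141, 0.2178]
orientation: [0.487, 3.102, -0.002]
force: [-0.7, -1.1, 0.1]
opening: 0.0006
```

Request:
jog_arm([
  [[-0.04,-0.08,0],[0,0,0],1],
  [[-0.08,-0.17,0],[0,0,0],1],
  [[-0.12,-0.25,0],[0,0,0],1],
  [[-0.16,-0.33,0],[0,0,0],1],
  [[-0.18,-0.39,0],[0,0,0],1],
  [[-0.193,-0.416,0],[0,0,0],1],
  [[-0.193,-0.416,0],[0,0,0],1],
  [[-0.193,-0.416,0],[0,0,0],1],
])

```text
t: 9.02
tool_pos: [0.5246, -0.0344, 0.2171]
orientation: [0.486, 3.103, -0.001]
force: [-0.1, 0.4, -0.3]
opening: 0.0004
```

```bash
python3 - <<'E'
from seg import *
np.set_printoptions(precision=4,suppress=True)
s=robot.read_state();c=robot.read_camera('wrist');save('w3',c['pixels'])
print(s['t'],s['tool_pos'],proj(c,[(.5246,-.0355,.017)],s))
for k in 'rg':
  for u,ax,a in blobs(c,k): print(k,np.round(u,1),np.round(ax,1),a,plane(c,u,.017 if k=='g' else .024,s))
E
```

```text
9.025 [ 0.5246 -0.0344  0.2171] [[274.301  182.3586]]
r [552.  225.6] [35.8 36.8] 465.0 [0.6532 0.2228 0.024 ]
r [323.8 171.5] [36.7 37.4] 1056.5 [0.5279 0.0141 0.024 ]
r [374.  158.4] [37.1 38.1] 1082.5 [0.5305 0.064  0.024 ]
r [424.4 146.3] [36.9 39.8] 1125.0 [0.534  0.1133 0.024 ]
r [475.2 134.1] [37.4 41.2] 1180.0 [0.5375 0.1629 0.024 ]
g [273.2 182.4] [37.5 37.8] 1093.0 [ 0.5243 -0.0366  0.017 ]
```

View pics/w3.png

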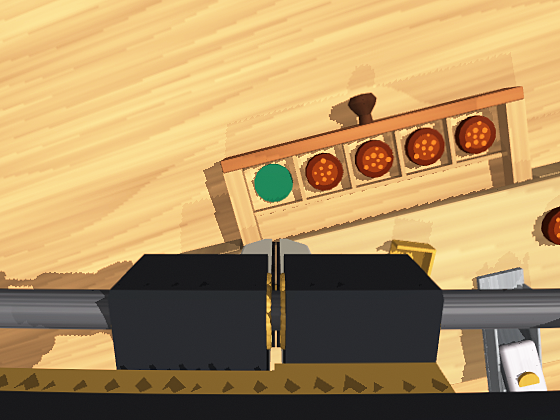

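The green liner at (273,182) agrees with my estimate within about 1 px. I'm descending to about 41 mm.

Request:
jog_arm([
  [[0,-0.002,-0.08],[0,0,0],1],
  [[0,-0.002,-0.15],[0,0,0],1],
  [[0,-0.002,-0.21],[0,0,0],1],
  [[0,-0.002,-0.25],[0,0,0],1],
  [[0,-0.002,-0.27],[0,0,0],1],
  [[0,-0.002,-0.285],[0,0,0],1],
  [[0,-0.002,-0.293],[0,0,0],1],
  [[0,-0.002,-0.293],[0,0,0],1],
  [[0,-0.002,-0.293],[0,0,0],1],
  [[0,-0.002,-0.293],[0,0,0],1],
])

```text
t: 10.32
tool_pos: [0.5252, -0.0356, 0.0421]
orientation: [0.485, 3.102, -0.002]
force: [0.0, 0.3, 0.1]
opening: 0.0004
```

Request:
jog_arm([
  [[0,0,0],[0,0,0],1],
  [[0,0,0],[0,0,0],1],
  [[0,0,0],[0,0,0],1],
  [[0,0,0],[0,0,0],1],
  [[0,0,0],[0,0,0],1],
  [[0,0,0],[0,0,0],1],
  [[0,0,0],[0,0,0],1],
  [[0,0,0],[0,0,0],1],
  [[0,0,0],[0,0,0],1],
  [[0,0,0],[0,0,0],1],
])

```text
t: 11.58
tool_pos: [0.5252, -0.0356, 0.0421]
orientation: [0.485, 3.102, -0.002]
force: [-0.2, -0.0, -0.1]
opening: 0.0004
```

Request:
jog_arm([
  [[0,0,0],[0,0,0],1],
  [[0,0,0],[0,0,0],1],
  [[0,0,0],[0,0,0],1],
  [[0,0,0],[0,0,0],1],
  [[0,0,0],[0,0,0],1],
  [[0,0,0],[0,0,0],1],
  [[0,0,0],[0,0,0],1],
  [[0,0,0],[0,0,0],1],
  [[0,0,0],[0,0,0],1],
  [[0,0,0],[0,0,0],1],
])

```text
t: 12.82
tool_pos: [0.5252, -0.0356, 0.0421]
orientation: [0.485, 3.102, -0.002]
force: [0.1, -1.1, -0.1]
opening: 0.0005
```

```bash
python3 - <<'E'
from seg import *
np.set_printoptions(precision=4,suppress=True)
s=robot.read_state();print(s['t'],s['tool_pos'],s['force'])
c=robot.read_camera('side');save('s4',cv2.resize(c['pixels'][80:350,180:440],None,fx=2.2,fy=2.2))
c=robot.read_camera('top')
for k in 'gr':
  for u,ax,a in blobs(c,k): print(k,np.round(u,1),a)
c=robot.read_camera('wrist')
for u,ax,a in blobs(c,'g')+blobs(c,'r'): print('w',np.round(u,1),plane(c,u,.02,s))
E
```

```text
12.825 [ 0.5252 -0.0356  0.0421] [ 0.0919 -1.0683 -0.1274]
r [516.8 406. ] 676.5
r [246.4 265.6] 325.0
r [217.  262.7] 325.0
r [ 19. 280.] 580.0
r [187.1 200. ] 319.0
w [272.4 234. ] [ 0.5215 -0.0358  0.02  ]
w [367.5 217.9] [0.5283 0.0147 0.02  ]
w [461.4 194. ] [0.5309 0.0649 0.02  ]
w [540.7 172.8] [0.5326 0.1072 0.02  ]
```

View pics/s4.png

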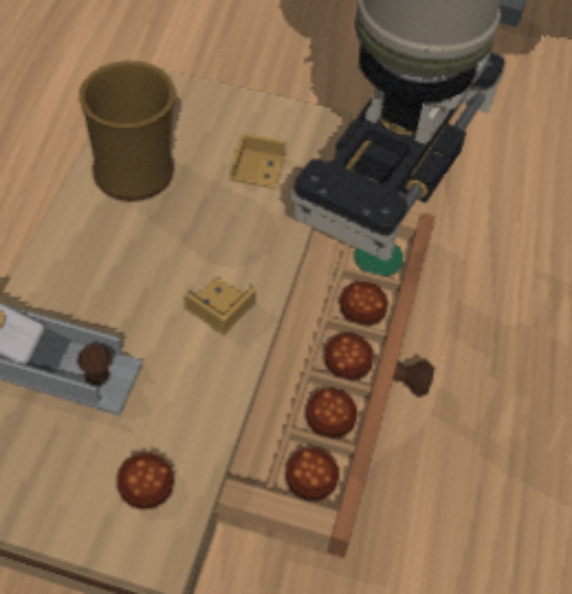

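The side view shows the tips above the green liner and the checkers in place. The checkers still visible from above have moved by no more than 0.1 px. Handing in.

```bash
python3 -c "
from h import *
print(robot.close_job());s=robot.read_state();print(s['t'],s['tool_pos'])"
```

```text
the job is handed in; nothing more can be done
None
the job is handed in; nothing more can be done
```

I pointed at the stray checker, then at the empty green-lined pocket, and handed the job in at about 13 s with the shut fingertips still over the pocket. The hand-in gave no verdict.

- **Stray checker:** I measured it at (0.640, 0.214). The tips stayed about 22 mm above it for roughly 3.5 s. The first part of that was about 4 mm off-centre. I trimmed it, and the last 2 s or more were within 1 mm of the measured middle.
- **Empty pocket:** I lifted to about 218 mm, crossed over, and came straight down at (0.525, -0.036). The tips have been about 25 mm above the liner there for more than 2.5 s.
- **Nothing touched or moved, as far as the checks show:** the wrist force stayed within noise, about 1 N at most, so it cannot rule out a contact as light as 0.3 N. The three checkers the top camera could still find, the stray among them, sit within 0.1 px of their starting pixels. The rest looked in place in the side view, but the plane and part of the case were cut off at its edge.
- **Where measurements disagreed:**
  - The network's outlines were several pixels off, up to about 14 mm between views, so I used colour centres instead.
  - Those agreed across the three cameras to about 3 mm.
  - The last wrist view, taken close up, put the liner about 3 to 4 mm nearer the robot than the earlier ones. The fingers may have been hiding part of it; this is well inside the 18 mm limit.

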